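Pry the fan board free with its ejector levers

TASK

On this electronics bench two circuit boards stand in docks. Free the one that carries the square fan: swing both of its ejector levers fully outward, so that the board rises level, and leave it standing raised between its guides. Leave the other board, with the three round cans, seated as it is.

Things in the scene. Friction and masses are not known exactly. Their poses are not given: they have to be found in the camera images.
- fan_board: Board to free: purple, upright, 120 mm long (y), 3 thick (x), 50 high (z); square fan (42 x 42 x 14 mm) on its +x face, away from the robot. Origin: middle of lower edge, 22 mm above bench when seated. Stands loose between white guides in a dock on an aluminium base, a lever at each end. Both levers open raise it 11 mm (top 83 mm above bench); one alone lifts its own end, a tilt of about 7 degrees.
- fan_left_bar (a point): Centre of the left lever's thumb bar (black, 14 mm thick, 30 mm long along x), at the dock's +y end. Closed (or up to 0.08 rad open): z up, y along the board, 52 mm above bench. Frame turns with the lever. Pivot axis is parallel to x, at y -32, z -30 mm from here. Press down and outward (+y): it swings 0.7 rad to a stop, bar 24 mm above bench, 12 mm further out. Stiff (2.5 N), stays where left.
- fan_right_bar (a point): Centre of the right lever's thumb bar (black, 14 mm thick, 30 mm long along x), at the dock's -y end. Closed (or up to 0.08 rad open): z up, y along the board, 52 mm above bench. Frame turns with the lever. Pivot axis is parallel to x, at y +32, z -30 mm from here. Press down and outward (-y): it swings 0.7 rad to a stop, bar 24 mm above bench, 12 mm further out. Stiff (2.5 N), stays where left.
- can_board: Board to leave alone: purple, upright, 120 mm long (y), 3 thick (x), 50 high (z); three upright round cans (15 mm thick, 34 high) on its +x face, away from the robot. Origin: middle of lower edge, 22 mm above bench when seated. Its dock and levers are like the fan board's, thumb bars 99 mm either side of its middle.
There are look-alikes about, which are no part of the job. Leave any orange, pink or red look-alike of the part that bears fan_left_bar alone.

How it is judged:
By the outcome, as a careful person would: the job done as asked, in the order asked, and still so for the second after the job is handed in, with the robot touching nothing.
It also fails if it takes over 38 s, if anything falls off the work surface, if the arm or the gripper's body presses on something with over 40 N, if the wrist force passes 120 N, or if a joint passes its speed limit or range.

ROBOT

A 7-joint arm with a two-finger parallel gripper is mounted at the origin on the work surface. World frame = base frame: x ahead of the robot, y to its left, z up, the work surface at z = 0. Lengths are in m, angles in rad, forces in N, time in s.
With the tool pointing down it reaches from about 0.425 to 1.025 m from the base axis. Payload 9.4 kg.
Tool frame: the origin (TCP) lies midway between the tips of the shut fingers; the grasp point (between the pads) lies 19 mm behind it; x points along the fingers, z is the direction in which the jaws open and shut, and the axes are right-handed (so a half turn about x gives the same grasp; the last joint's range is limited). The gripper opens to 93 mm and grips with 3 to 60 N. Pads are 15 mm wide; open, the fingers measure 128 mm over their backs; the gripper's body (75 mm by 188 mm) begins 65 mm behind the grasp point.
Start: joints at [-1.354, 0.599, -0.003, 1.599, 0.002, 0.943, -0.08], TCP at [0.21, 0.694, 0.219] pointing down, gripper open.
Joint ranges: [-2.57, 2.57], [-0.35, 1.97], [-1.29, 1.29], [0.11, 2.56], [-1.05, 4.19], [0.11, 1.86], [-2.63, 2.63]. Speed limits (rad/s): [2.22, 2.22, 3.01, 3.01, 3.14, 3.14, 3.14].

INTERFACE

Orientations are given as a unit quaternion [x, y, z, w].
In Python, from bench import * gives the robot as it stands.
- The arm moves only by the shell command python3 -m handwheel 'ROWS' [OPENING] [FORCE]. ROWS is JSON, a list that holds one entry, the list of rows, each a list of 4 numbers: the shift along the tool's x, y, z in m, then the turn about the tool's x in degrees. A call has 1 to 8 rows; each row is the pose to reach, as a shift and turn from the pose commanded when the call began, along the tool's axes at that moment; what a row does not reach only later rows make up. A row lasts 1/8 s, in which the tool goes at most 62.5 mm and 10.7 degrees, less where a joint would pass 70% of its speed; a pose out of reach is approached as far as the arm can. A call with a gripper value outside its range is refused whole. OPENING is the gripper command: -1 is shut, 1 is fully open, values between are in proportion, set as the call begins (- or left out, the last holds). The fingers move at their own pace and stop on an object; FORCE is the grip in N (left out, the last holds). Time passes only in rows, so rows that repeat a pose let the fingers close. It gives the time, the measured TCP pose, the force and the opening at its end, in the units of the state.
- state(): the state, without advancing time (a new reading comes with each control period).
- grab_frame(name): name is "scene" or "top"; returns a dict with "img" (480x640x3 uint8, red, green, blue), "depth" (480x640 float32, m along the optical axis (not along the pixel's ray), 0 where there is no reading), "vertical_fov" (degrees; the focal length in pixels is half the picture's height over the tangent of half this angle, whatever the lens; pixels are square), "cx", "cy" (the principal point, pixels), "R" (3x3) and "t" (3): a world point X has camera coordinates R X + t. Camera axes: x right, y down, z forward; pixel columns grow to the right and rows downward; lengths in m; the calibration is good to about 2 mm. A picture is of the moment at which its call begins.
- finish_job(): hands the job in, once; it reports no verdict.
The state is a dict: "t": time; "joint_pos": joint angles; "dq": joint speeds; "joint_torque": joint torques, N m; "ee_pos": TCP position; "ee_rot": TCP orientation; "contact_force": force on the tool from outside, world axes, zero at the start; "torque": the same for the moment, N m; "width": opening from 0.0 (shut) to 1.0 (fully open).
Only numpy, scipy, OpenCV 4.12 (cv2) and the standard library are available. Lean on these libraries where they do the work, as an engineer would, in place of code of your own. Each camera call takes 0.05 s, during which the arm holds its last target. There are 200 camera calls.

## Working session

There is one attempt and no reset: what is moved stays moved. The work goes in short steps, Python scripts to look and compute and a shell command to move; the robot and the scene stay as the last step left them, time stands still between calls to the robot, and variables do not carry over. Pictures are saved under pics/ and viewed, about 8 in all and at most 12, crops included, and the job is handed in when it is done.

```bash
mkdir -p pics; python3 - <<'E'
from bench import *
import cv2,numpy as np
s=state(); print(s)
for n in("scene","top"):
    f=grab_frame(n); np.savez(f"pics/{n}0.npz",**f)
    cv2.imwrite(f"pics/{n}0.png",f["img"][:,:,::-1]); print(n,f["vertical_fov"],f["cx"],f["cy"],f["R"],f["t"])
E
```

```text
{'t': 0.0, 'joint_pos': array([-1.35369109,  0.60010879, -0.00255275,  1.60012384,  0.00177824,
        0.94291258, -0.0797793 ]), 'dq': array([ 1.36503686e-03, -1.13313496e-03,  1.85699834e-03,  1.04985716e-05,
        1.26479276e-03, -7.77772996e-05,  4.58510031e-04]), 'joint_torque': array([-7.12867495e-05, -7.65078378e+01,  1.49780709e+00, -2.52357692e+01,
       -5.22584911e-02,  1.66601501e-02,  1.63695363e-04]), 'ee_pos': array([0.20982119, 0.69346   , 0.21777379]), 'ee_rot': array([-0.42180775,  0.56819984,  0.42108853,  0.56737255]), 'contact_force': array([-0.07347603, -0.10159251, -0.25237447]), 'torque': array([-0.01166685, -0.0236166 , -0.02139375]), 'width': 0.9998830894981515}
scene 48.25058835604444 318.7292073544063 243.78361379028652 [[ 4.04582067e-01  9.14501641e-01 -3.16293229e-04]
 [ 6.65997982e-01 -2.94879255e-01 -6.85195529e-01]
 [-6.26705704e-01  2.77007173e-01 -7.28359106e-01]] [-0.25061862 -0.30000564  1.56052664]
top 55.65500844795484 318.3829922805614 234.53108128660028 [[ 0.00322312 -0.99998955  0.00324362]
 [-0.99274219 -0.00358967 -0.12020836]
 [ 0.12021875 -0.00283263 -0.99274339]] [0.07240136 0.52914476 0.86630165]
```

View pics/scene0.png

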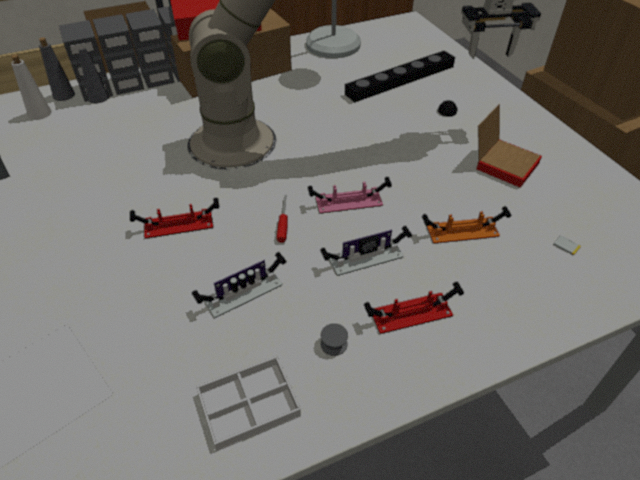

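View pics/top0.png

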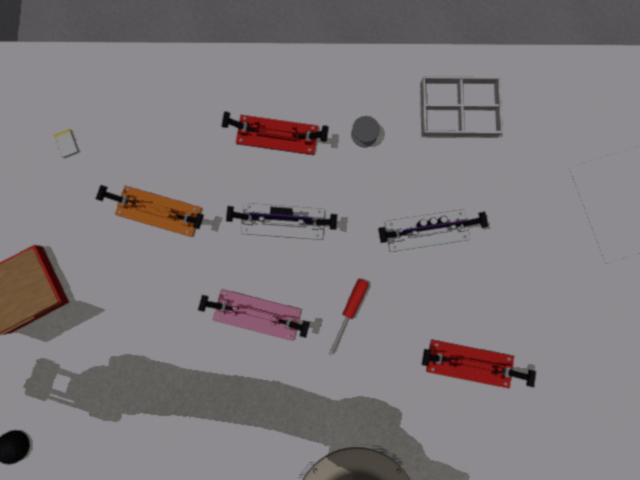

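The scene view shows the fan board (fan at about 370,245) on an aluminium base. In the top view its bars are at about (231,215), which is left/+y, and (333,221), right/−y. The can board is at (432,228). Next I measure the bars.

```bash
cat > h.py <<'E'
import numpy as np,cv2
def pts(f,u,v,z=None):
    F=240/np.tan(np.radians(f["vertical_fov"]/2)); R=f["R"];t=f["t"]
    u=np.asarray(u,float);v=np.asarray(v,float)
    d=np.stack([(u-f["cx"])/F,(v-f["cy"])/F,np.ones_like(u)],-1)
    C=-R.T@t; D=d@R
    if z is None: s=f["depth"][v.astype(int),u.astype(int)]
    else: s=(z-C[2])/D[...,2]
    return C+D*s[...,None]
E
python3 - <<'E'
from h import *
f=dict(np.load("pics/top0.npz")); im=f["img"]
for n,(x0,y0,x1,y1) in dict(L=(222,200,250,232),R=(316,206,345,236)).items():
    m=np.zeros((480,640),bool); m[y0:y1,x0:x1]=im[y0:y1,x0:x1].max(2)<45
    v,u=np.nonzero(m); P=pts(f,u,v)
    k=P[:,2]>.05; Q=P[k]
    print(n,len(v),k.sum(),"z pct",np.percentile(P[:,2],[10,50,90]).round(4))
    # plane z=.059 for high ones
    W=pts(f,u[k],v[k],.059); 
    print(np.c_[u[k],v[k],(W*1000).round(),(Q*1000).round()].min(0),np.c_[u[k],v[k],(W*1000).round(),(Q*1000).round()].max(0),W.mean(0))
    cols=[(c,(u[k]==c).sum()) for c in range(x0,x1)];print(cols)
c=cv2.resize(im[195:240,215:350],None,fx=5.9,fy=5.9,interpolation=cv2.INTER_CUBIC)
cv2.imwrite("pics/c1.png",np.clip(c[:,:,::-1]*1.8,0,255))
E
```

```text
L 152 85 z pct [0.0335 0.0527 0.059 ]
[227. 207. 553. 235.  59. 553. 236.  50.] [235. 220. 578. 250.  59. 579. 251.  63.] [0.56540925 0.24437346 0.059     ]
[(222, np.int64(0)), (223, np.int64(0)), (224, np.int64(0)), (225, np.int64(0)), (226, np.int64(0)), (227, np.int64(8)), (228, np.int64(14)), (229, np.int64(14)), (230, np.int64(14)), (231, np.int64(14)), (232, np.int64(11)), (233, np.int64(6)), (234, np.int64(2)), (235, np.int64(2)), (236, np.int64(0)), (237, np.int64(0)), (238, np.int64(0)), (239, np.int64(0)), (240, np.int64(0)), (241, np.int64(0)), (242, np.int64(0)), (243, np.int64(0)), (244, np.int64(0)), (245, np.int64(0)), (246, np.int64(0)), (247, np.int64(0)), (248, np.int64(0)), (249, np.int64(0))]
R 158 85 z pct [0.0333 0.0527 0.0579]
[319. 215. 538.  40.  59. 421.  40.  50.] [336. 228. 564.  73.  59. 564.  77. 923.] [0.55083073 0.04722558 0.059     ]
[(316, np.int64(0)), (317, np.int64(0)), (318, np.int64(0)), (319, np.int64(1)), (320, np.int64(0)), (321, np.int64(0)), (322, np.int64(0)), (323, np.int64(0)), (324, np.int64(0)), (325, np.int64(0)), (326, np.int64(0)), (327, np.int64(0)), (328, np.int64(1)), (329, np.int64(2)), (330, np.int64(8)), (331, np.int64(14)), (332, np.int64(14)), (333, np.int64(14)), (334, np.int64(14)), (335, np.int64(14)), (336, np.int64(3)), (337, np.int64(0)), (338, np.int64(0)), (339, np.int64(0)), (340, np.int64(0)), (341, np.int64(0)), (342, np.int64(0)), (343, np.int64(0)), (344, np.int64(0))][ WARN:0@0.087] global loadsave.cpp:1063 imwrite_ Unsupported depth image for selected encoder is fallbacked to CV_8U.
```

View pics/c1.png

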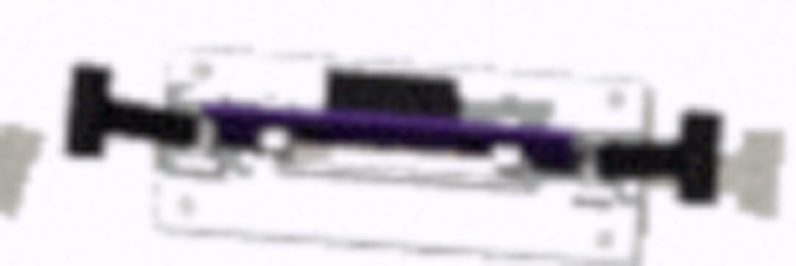

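The crop shows the bars as black crossbars at the ends, and the board as a purple line with the fan on its +x side. The bars sit about 198 mm apart at z≈0.059 (top), which matches the sizes given. Next I work out the moves in tool axes.

```bash
cat >> h.py <<'E'
from scipy.spatial.transform import Rotation as Ro
L=np.array([.5652,.2442,.052]);Rr=np.array([.551,.0467,.052]); a=(L-Rr)/np.linalg.norm(L-Rr)
def tip(side,th,gap):  # tool tip over the bar at lever angle th
    r=np.hypot(32,30); p=np.arctan2(30,32)-th
    B=(L if side=='L' else Rr); s=1 if side=='L' else -1
    return B+s*a*(r*np.cos(p)-32)/1e3+np.array([0,0,(r*np.sin(p)-30+7)/1e3+gap])
def tool(s,P): return (Ro.from_quat(s["ee_rot"]).inv().apply(np.asarray(P)-s["ee_pos"])*1000).round(1)
E
python3 - <<'E'
from bench import *
from h import *
s=state();M=Ro.from_quat(s["ee_rot"]).as_matrix();print(M.round(3))
b=np.array([a[1],-a[0],0])
print(a,b, "turn about x deg to z=±b:",[np.degrees(np.arctan2(M[:,0]@np.cross(M[:,2],q),M[:,2]@q)).round(1) for q in (b,-b)])
print(tool(s,tip('L',0,.04)), tip('L',0,.04),tip('L',.7,0))
E
```

```text
[[-0.    -0.957  0.29 ]
 [-0.001  0.29   0.957]
 [-1.    -0.    -0.001]]
[0.07171361 0.99742526 0.        ] [ 0.99742526 -0.07171361  0.        ] turn about x deg to z=±b: [np.float64(77.3), np.float64(-102.7)]
[ 119.4 -470.2 -327. ] [0.5652 0.2442 0.099 ] [0.56604633 0.25597109 0.0313303 ]
```

```bash
python3 -m handwheel '[[[0,-0.045,-0.03,9],[0,-0.09,-0.06,18],[0,-0.14,-0.095,27],[0,-0.185,-0.13,36],[0,-0.235,-0.164,45],[0,-0.285,-0.2,54],[0,-0.33,-0.23,63],[0,-0.375,-0.26,72]]]' -1 30
python3 - <<'E'
from bench import *
from h import *
s=state();M=Ro.from_quat(s["ee_rot"]).as_matrix();b=np.array([a[1],-a[0],0])
print(s["ee_pos"],np.degrees(np.arctan2(M[:,0]@np.cross(M[:,2],b),M[:,2]@b)),tool(s,tip('L',0,.04)))
E
```

```text
t: 1.1
ee_pos: [0.4944, 0.3349, 0.2186]
ee_rot: [-0.005, 0.707, 0.005, 0.707]
contact_force: [1.4, 1.6, -0.9]
width: 0.189
[0.49442437 0.33492089 0.21856272] 4.983923391575089 [119.6 -91.8  69.4]
```

```bash
python3 -m handwheel '[[[0,-0.045,0.035,3],[0,-0.092,0.069,4.9],[0.05,-0.092,0.069,4.9],[0.1,-0.092,0.069,4.9],[0.12,-0.092,0.069,4.9],[0.12,-0.092,0.069,4.9],[0.12,-0.092,0.069,4.9]]]' -1 30
python3 - <<'E'
from bench import *
from h import *
s=state();M=Ro.from_quat(s["ee_rot"]).as_matrix();b=np.array([a[1],-a[0],0])
print(s["ee_pos"],M.round(3),s["width"],np.degrees(np.arctan2(M[:,0]@np.cross(M[:,2],b),M[:,2]@b)))
for t,g in((0,0),(.2,0),(.35,0),(.35,-.002),(.7,-.003)): print(t,g,tool(s,tip('L',t,g)),tool(s,tip('R',t,g)))
f=grab_frame("scene");cv2.imwrite("pics/s2.png",np.clip(cv2.resize(f["img"][200:300,300:430],None,fx=6,fy=6)[:,:,::-1].astype(int)*1.6,0,255).astype(np.uint8))
E
```

```text
t: 1.98
ee_pos: [0.565, 0.246, 0.0994]
ee_rot: [0.023, 0.706, -0.023, 0.707]
contact_force: [0.6, -0.4, -0.0]
width: 0.003
[0.56496376 0.24600946 0.09941428] [[ 0.001  0.065  0.998]
 [ 0.     0.998 -0.065]
 [-1.     0.     0.001]] 0.0034938646525532126 0.37664399593471704
0 0 [40.4 -1.8  0.3] [  40.3 -199.8   -1. ]
0.2 0 [47.4  3.5  0.3] [  47.3 -205.1   -1. ]
0.35 0 [53.2  6.5  0.4] [  53.1 -208.2   -1. ]
0.35 -0.002 [55.2  6.5  0.4] [  55.1 -208.2   -1.1]
0.7 -0.003 [71.1 10.   0.4] [  71.  -211.6   -1.1]
```

View pics/s2.png

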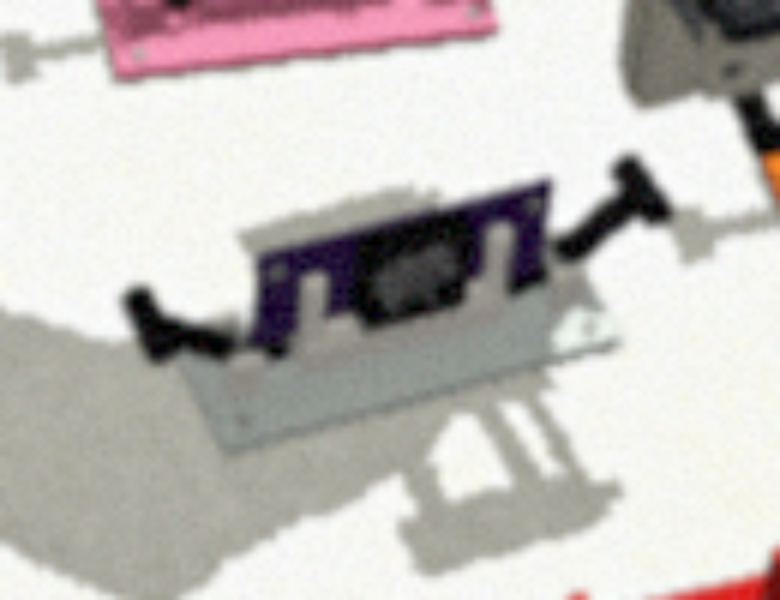

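The crop shows both levers closed (bars at crop 640,190 and 145,325). The gripper shows at top right rather than over the bar, so I check whether that view is stale.

```bash
python3 - <<'E'
from bench import *
from h import *
f=grab_frame("scene");s=state();print(s["t"],s["ee_pos"])
F=240/np.tan(np.radians(f["vertical_fov"]/2))
for P in (s["ee_pos"],[.494,.335,.2186],L,Rr):
    c=f["R"]@np.array(P)+f["t"];print(c[:2]/c[2]*F+[f["cx"],f["cy"]])
cv2.imwrite("pics/s3.png",np.clip(cv2.resize(f["img"][130:310,300:500],None,fx=3,fy=3)[:,:,::-1].astype(int)*1.6,0,255).astype(np.uint8))
E
```

```text
2.075 [0.56510803 0.24622273 0.09988538]
[409.31514311 214.93758828]
[434.33672354 144.44627664]
[406.02516568 230.24707015]
[325.48118827 251.68877959]
```

View pics/s3.png

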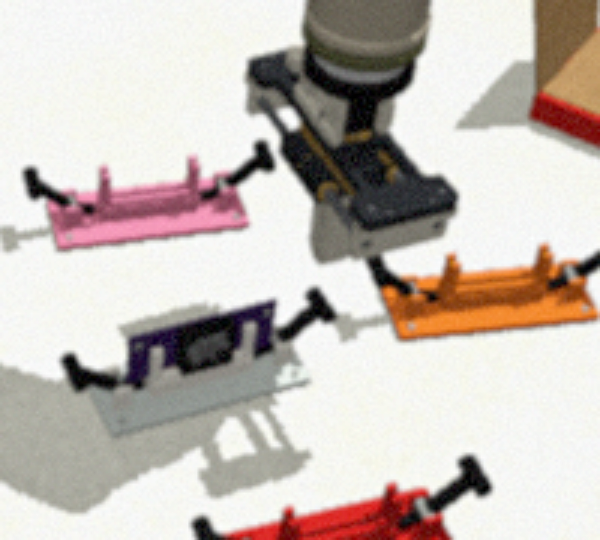

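The view agrees: the gripper body hides the fingers, and the projected tip sits right above the left bar. Next I press the left lever about half way.

```bash
python3 -m handwheel '[[[0.025,-0.001,0,0],[0.036,-0.001,0,0],[0.041,-0.001,0,0],[0.045,0.001,0,0],[0.049,0.004,0,0],[0.053,0.006,0,0],[0.055,0.0065,0,0],[0.055,0.0065,0,0]]]' -1 30
python3 - <<'E'
from bench import *
from h import *
f=grab_frame("scene");s=state();print(s["t"],s["ee_pos"],s["contact_force"])
cv2.imwrite("pics/s4.png",np.clip(cv2.resize(f["img"][180:290,310:440],None,fx=5,fy=5)[:,:,::-1].astype(int)*1.6,0,255).astype(np.uint8))
E
```

```text
t: 3.08
ee_pos: [0.5654, 0.2527, 0.0439]
ee_rot: [0.023, 0.706, -0.023, 0.707]
contact_force: [0.2, 2.7, 2.6]
width: 0.002
3.125 [0.56527148 0.25239116 0.04387644] [0.56857796 3.31618778 3.18309993]
```

View pics/s4.png

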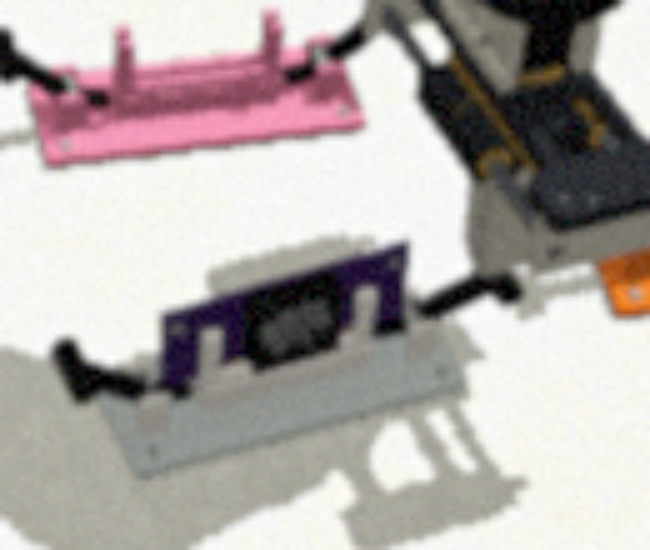

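The left bar is lowered and the board's left end is rising. Next: the right lever, all the way.

```bash
python3 -m handwheel '[[[-0.03,-0.002,0,0],[-0.065,-0.004,0,0],[-0.065,-0.06,0,0],[-0.065,-0.12,-0.001,0],[-0.065,-0.18,-0.001,0],[-0.065,-0.204,-0.001,0],[-0.04,-0.204,-0.001,0],[-0.03,-0.204,-0.001,0]]]'
python3 - <<'E'
from bench import *
from h import *
f=grab_frame("top");s=state();print(s["t"],s["ee_pos"],s["contact_force"])
for t,g in((0,0),(.2,0),(.4,0),(.55,-.001),(.7,-.003)): print(t,g,tool(s,tip('R',t,g)))
cv2.imwrite("pics/t5.png",np.clip(cv2.resize(f["img"][180:250,210:350],None,fx=5,fy=5)[:,:,::-1].astype(int)*1.6,0,255).astype(np.uint8))
E
```

```text
t: 4.12
ee_pos: [0.5496, 0.0476, 0.0726]
ee_rot: [0.023, 0.707, -0.024, 0.706]
contact_force: [0.0, 0.1, 0.0]
width: 0.007
4.175 [0.54938492 0.04813906 0.07182365] [ 0.47106237 -0.15742229  0.20488879]
0 0 [12.8 -1.3  1.7]
0.2 0 [19.8 -6.6  1.7]
0.4 0 [ 27.7 -10.5   1.7]
0.55 -0.001 [ 35.  -12.2   1.7]
0.7 -0.003 [ 43.5 -13.1   1.8]
```

View pics/t5.png

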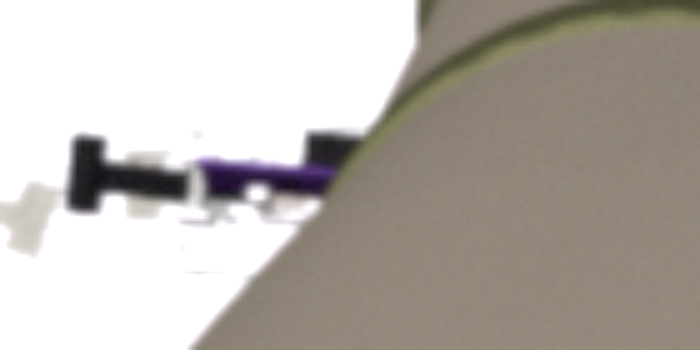

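The arm hides the right bar from above. The left lever has stayed half open. I press the right one by the model, biased 2 mm inward.

```bash
python3 -m handwheel '[[[0.012,0,0.001,0],[0.019,-0.004,0.001,0],[0.025,-0.007,0.001,0],[0.03,-0.009,0.001,0],[0.035,-0.0105,0.001,0],[0.039,-0.011,0.001,0],[0.043,-0.0115,0.001,0],[0.044,-0.0115,0.001,0]]]'
python3 - <<'E'
from bench import *
from h import *
s=state();print(s["ee_pos"],s["contact_force"],tip('R',.7,0))
E
```

```text
t: 5.18
ee_pos: [0.5512, 0.0374, 0.0303]
ee_rot: [0.023, 0.706, -0.023, 0.707]
contact_force: [-2.9, -3.0, 24.1]
width: 0.006
[0.5511742  0.03742517 0.03026487] [-2.89266782 -3.00300289 24.11357058] [0.55015367 0.03492891 0.0313303 ]
```

The 24 N reaction at z=0.030 means the right lever is at its stop. Now the left lever again.

```bash
python3 -m handwheel '[[[-0.04,0.002,0,0],[-0.075,0.005,0,0],[-0.075,0.065,0,0],[-0.075,0.125,0,0],[-0.075,0.185,0,0],[-0.075,0.213,0,0],[-0.04,0.213,0,0],[-0.025,0.213,0,0]]]'
python3 - <<'E'
from bench import *
from h import *
s=state();print(s["ee_pos"],s["contact_force"])
for t,g in((.35,0),(.5,0),(.7,0),(.7,-.003)): print(t,g,tool(s,tip('L',t,g)))
E
```

```text
t: 6.18
ee_pos: [0.5632, 0.2508, 0.0528]
ee_rot: [0.022, 0.708, -0.023, 0.706]
contact_force: [-0.9, 0.7, 0.5]
width: 0.005
[0.56323115 0.25081756 0.05280234] [-0.88363469  0.70606182  0.45526368]
0.35 0 [6.6 1.9 2.5]
0.5 0 [12.8  4.   2.5]
0.7 0 [21.5  5.3  2.5]
0.7 -0.003 [24.5  5.3  2.5]
```

```bash
python3 -m handwheel '[[[0.005,0,0.001,0],[0.009,0.001,0.001,0],[0.013,0.002,0.001,0],[0.017,0.003,0.001,0],[0.021,0.003,0.001,0],[0.024,0.003,0.001,0],[0.025,0.003,0.001,0]]]'
python3 - <<'E'
from bench import *
from h import *
s=state();print(s["ee_pos"],s["contact_force"],tip('L',.7,0))
E
```

```text
t: 7.05
ee_pos: [0.5665, 0.2536, 0.0306]
ee_rot: [0.023, 0.706, -0.022, 0.707]
contact_force: [-3.0, 1.6, 19.8]
width: 0.006
[0.56647624 0.25355839 0.03059753] [-2.98506552  1.61476803 19.77640047] [0.56604633 0.25597109 0.0313303 ]
```

Both levers are at their stops. I retract, clear the view and check.

```bash
python3 -m handwheel '[[[-0.03,0,0,0],[-0.08,0,0,0],[-0.14,0,0,0],[-0.18,0.04,0,0],[-0.18,0.1,-0.04,0],[-0.18,0.15,-0.1,0],[-0.18,0.2,-0.15,0],[-0.18,0.2,-0.15,0]]]'
python3 - <<'E'
from bench import *
from h import *
f=grab_frame("scene");g=grab_frame("top");s=state();print(s["t"],s["ee_pos"])
A=cv2.resize(f["img"][215:285,310:420],(770,490),interpolation=2);B=cv2.resize(g["img"][200:236,215:345],(770,110*2-110),interpolation=2)
cv2.imwrite("pics/s6.png",np.clip(np.vstack([A,B])[:,:,::-1].astype(int)*1.6,0,255).astype(np.uint8))
im=g["img"].astype(int);m=(im[...,2]>im[...,1]+25)&(im[...,0]<110);m[:200]=0;m[236:]=0;m[:,:245]=0;m[:,325:]=0
v,u=np.nonzero(m)
if len(u):
    P=pts(g,u,v); y=np.argsort(P[:,1]); n=len(y)//4
    print("board top z by quarter -y..+y",[np.percentile(P[y[i*n:(i+1)*n],2],75).round(4) for i in range(4)])
for n,(x0,y0,x1,y1) in dict(L=(215,200,240,232),R=(325,206,350,236)).items():
    k=np.zeros((480,640),bool);k[y0:y1,x0:x1]=g["img"][y0:y1,x0:x1].max(2)<45
    v,u=np.nonzero(k);P=pts(g,u,v);print(n,np.percentile(P[:,2],[25,50,75]).round(4),P[:,1].min().round(4),P[:,1].max().round(4))
E
```

```text
t: 8.05
ee_pos: [0.426, 0.4642, 0.2089]
ee_rot: [0.021, 0.707, -0.022, 0.706]
contact_force: [0.7, 0.6, 0.1]
width: 0.007
8.15 [0.42522768 0.46524692 0.2086196 ]
board top z by quarter -y..+y [np.float64(0.0842), np.float64(0.0841), np.float64(0.0842), np.float64(0.0846)]
L [0.0284 0.0299 0.0319] 0.0768 0.2617
R [0.0283 0.0298 0.0315] 0.0312 0.0768
```

View pics/s6.png

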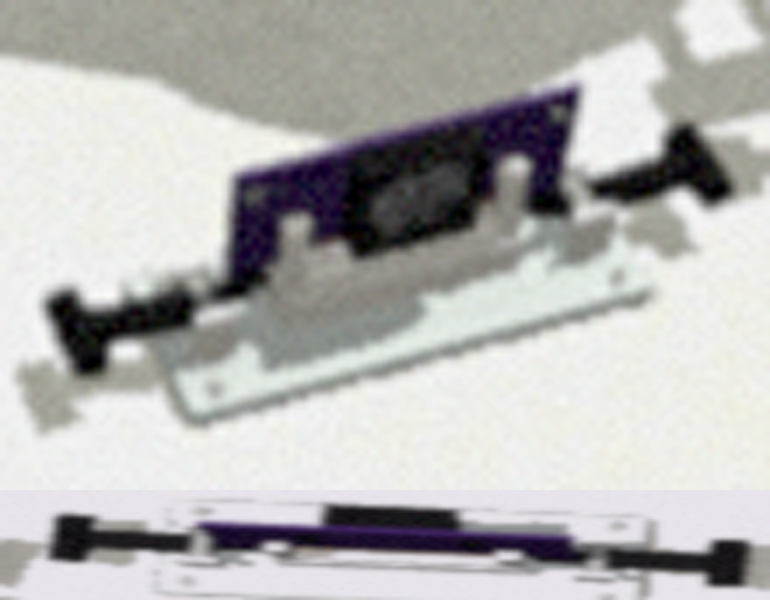

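Both bars are down and the board stands raised between its guides. Its top edge reads level at 84 mm (83 expected), and the bar tops read 28–32 mm on both sides. The robot is clear, so I hand the job in.

```bash
python3 -c "
from bench import *
print(finish_job())"
```

```text
the job is handed in; nothing more can be done
None
```

The fan board is freed: both its ejector levers are fully open, and it stands raised and level between its guides. I pressed the left lever half way, the right one to its stop, then the left one to its stop. The arm was backed well clear, and I handed the job in at about 8 s.

**Last checks:**
- **Board:** the top edge measures 84.1–84.6 mm along its length, against 83 mm expected, so it is level.
- **Levers:** the tops of both thumb bars measure about 28–32 mm, consistent with the end stops. The upward reaction on the tool at the stops was 24 N (right) and 20 N (left).
- **Not re-checked:** I did not measure or look closely at the can board or the look-alikes afterwards. The arm was never driven to them.

No check failed. The only disagreement was the 1–1.6 mm on the board's height, within the roughly 2 mm camera calibration.

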